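# Load the photometer's sample carrier and hold its shutter open

### The job

Take the grey dust cap off the photometer's well and set it down gently on the worktop, knob up, clear of the instrument. Then, keeping the sample carrier upright (the vial inside is open), put it into the well with its two lugs in the two slots, push it down home against the spring and turn it clockwise (seen from above) about a quarter turn to the stop, which opens the light shutter. The shutter springs shut when let go, so finish still gripping the carrier, holding it down and turned to the stop while the reading is taken; do not disturb the glassware and bottles standing around.

Things in the scene. Friction and masses are not known exactly. Their poses are not given: they have to be found in the camera images.
- photometer: Bench photometer with off-white top and grey base, 190 mm deep (x) x 226 wide (y), case 80 mm high, slanted front panel with display and keys towards the robot. Fixed while you work, but stands differently each time. Origin: centre of its underside; x points from front panel to back, z up.
- well_mouth (a point): Centre of the mouth of the black round turret on the photometer (70 mm outside diameter, rim 120 mm above the worktop). z up along the well axis; x along the two entry slots (one at +x, one at -x, white marks beside them). Bore 40 mm diameter, slots 11 mm wide reaching 28 mm from the axis. Orange marks: where the lugs end up, clockwise of the slots.
- dust_cap: Loose grey dust cap closing the well at the start, 50 g; lifts straight off. Origin: centre of its underside, z up through the knob. Boss 36 mm in diameter and 6 mm high (hangs in the well mouth), then a disc 68 mm in diameter up to 13 mm, then an upright round knob 24 mm in diameter from 13 to 42 mm above the origin. Free worktop to set it on: round x 0.42, y 0.29 m.
- carrier: Loose sample carrier standing upright on the worktop, 71 mm high, about 150 g. Origin: centre of its foot; z up. Aluminium barrel 36 mm in diameter; two steel lugs of 7 mm round bar stick out along +x and -x to 26 mm from the axis, 12 mm above the foot; black flange 58 mm in diameter from 35 to 43 mm. A half turn makes no difference. The foot straddles the drive key in the well by itself.
- carrier_grip (a point): Middle of the carrier's blue wing grip, 57 mm above its foot: 44 mm long (along the carrier's x, in line with the lugs, white line on top), 16 mm thick (y), from 43 mm (flange) to 71 mm above the foot. Same axes as the carrier.
- well_floor (a joint): Sprung floor of the well, m pressed: 0 free, 0.008 at the bottom; 3 N to 7 N. The foot meets it 25 mm below the mouth; home is 33 mm (flange 2 mm above the rim). The carrier can turn only when pushed in 31 mm or more, its lugs then under the slots' roof; turned and not pushed, it rests against that roof at about 0.006.
- shutter (a joint): Angle of the shutter under the carrier's foot, rad: 0 closed, 1.15 fully open at a firm stop; grows clockwise seen from above. Its spring drives it back to 0 with 0.07 to 0.12 N m. The foot has about 0.2 rad of play on the key, so the carrier itself turns about 1.35 rad from the slots.
- beaker: Bystander: clear plastic beaker, 90 mm diameter, 104 mm high, left of the photometer. Origin: centre of underside.
- sample_bottle: Bystander: white open sample bottle, 58 mm diameter, 112 mm high, to the right behind the carrier. Origin: centre of underside.
- vial_white: Bystander: small vial with white cap, 25 mm diameter, 55 mm high. Origin: centre of underside.
- vial_blue: Bystander: small vial with blue cap, 25 mm diameter, 55 mm high. Origin: centre of underside.
- wash_bottle: Bystander: clear wash bottle with a spout, 69 mm diameter, 234 mm high, left of the photometer. Origin: centre of underside.
Mind the look-alikes: they are no part of the job. Of the things that look like the carrier, take the one that is farthest from the robot's base at the start. There is more than one size of the dust_cap; the job needs the smallest.

How it is judged:
By the outcome, as a careful person would: the job done as asked, in the order asked, and still so for the second after the job is handed in, while the arm keeps its last pose, push and grip.
It also fails if it takes over 64 s, if anything falls off the work surface, if the arm or the gripper's body presses on something with over 40 N, if the wrist force passes 120 N, or if a joint passes its speed limit or range.

### The arm

A 6-joint arm with a two-finger parallel gripper is mounted at the origin on a cart in front of the work surface, level with it; the furniture and walls round the work are solid. World frame = base frame: x ahead of the robot, y to its left, z up, the work surface at z = 0. Lengths are in m, angles in degrees, forces in N, time in s.
With the tool pointing down it reaches from about 0.325 to 0.9 m from the base axis. Payload 6.1 kg.
Tool frame: the origin (TCP) lies at the very end of the fingers, on their centre line; the grasp point (between the pads) lies 19 mm behind it (grasp_offset is the distance from the TCP to the grasp point, in m); z points along the fingers, y is the line along which they close (so a half turn about z gives the same grasp; the last joint's range is limited). The gripper opens to 85 mm and grips with 20 to 120 N. Pads are 22 mm wide; open, the fingers measure 114 mm over their backs; the gripper's body (76 mm by 85 mm) begins 54 mm behind the grasp point. The pads swing forward as they close: fully open they stand 13 mm farther back than shut.
Start: joints at [-70.995, 12.628, 87.462, -0, 79.91, -7.225], TCP at [0.276, -0.561, 0.231] pointing down, gripper open.
Joint ranges: [-170.65, 170.65], [-52.31, 119.04], [5.05, 147.46], [-71.25, 251.25], [11.57, 151.72], [-153.62, 153.62]. Speed limits (degrees/s): [147.25, 147.25, 172.46, 180, 180, 180].

### API

Orientations are given as [roll, pitch, yaw] about the fixed x, y, z axes, in that order (R = Rz(yaw) Ry(pitch) Rx(roll)).
In Python, from workcell import sense, capture, sign_off, spot_in, cut_out, landmark_of, grasp_offset gives the robot as it stands. The module is installed in compiled form; this text tells all that it offers.
- The arm moves only by the shell command python3 -m inch 'ROWS' [FORCE]. ROWS is text: rows parted by semicolons, each of 7 numbers parted by spaces: the finger opening in mm, from 0 to 85.4, then the shift along the world's x, y, z in mm, then the turn, a rotation vector about the world's x, y, z in degrees. A call has 1 to 8 rows; each row shifts and turns the commanded pose from where the row before left it; what a row does not reach is not made up. A row lasts 1/12 s, in which the tool goes at most 41.7 mm and 7.16 degrees, less where a joint would pass 70% of its speed; a pose out of reach is approached as far as the arm can. A call with a gripper value outside its range is refused whole. The fingers move at their own pace and stop on an object; FORCE is the grip in N (left out, the last holds). Time passes only in rows, so rows that do not move let the fingers close. It gives the time, the measured TCP pose, the force, the opening and the grip force at its end, in the units of the state.
- sense(): the state, without advancing time (a new reading comes with each control period).
- capture(name): name is "side" or "top"; returns a dict with "pixels" (400x640x3 uint8, blue, green, red), "camera_matrix" (3x3 intrinsics, pixels), "camera_from_world" (4x4, takes a point from world to camera coordinates). Camera axes: x right, y down, z forward; pixel columns grow to the right and rows downward; lengths in m; the calibration is good to about 2 mm. A picture is of the moment at which its call begins. There is no depth.
- sign_off(): hands the job in; it is judged then, once.
Trained networks look in a picture, given as the dict that the camera call returned (one of the last four; its "shot" number tells which), for a name from the list of things; names that differ only in an ending like _2 or _b are one class to them, and where a whole thing is asked for, a point or a joint stands for the part that bears it (a point fixed in the world has none). Each returns a list of dicts, best first, with "conf" (0 to 1); they miss things now and then, are a little off and sometimes report something else, mostly with a low value. They report only what shows in the picture. A call takes as long as a camera call. They do not tell look-alikes from the thing itself.
- spot_in(thing, picture): "rect" ([centre column, centre row, width, height] as shares, 0 to 1, of the picture: columns of its width, rows of its height, round what is visible of it).
- cut_out(thing, picture): "mask" (400x640 bool, what is visible of it) and "rect" ([centre column, centre row, width, height] as shares, 0 to 1, of the picture: columns of its width, rows of its height, round what is visible of it).
- landmark_of(thing, picture): "location" ([column, row] as shares, 0 to 1, of the picture: columns of its width, rows of its height: a listed point, or the origin of a listed thing).
The state is a dict: "t": time; "joint_positions": joint angles; "qvel": joint speeds; "joint_torque": joint torques, N m; "position": TCP position; "eef_rot": TCP orientation; "contact_force": force on the tool from outside, world axes, zero at the start; "ft_torque": the same for the moment, N m; "width": finger opening in m; "grip_force": force on a finger pad.
Only numpy, scipy, OpenCV 4.12 (cv2) and the standard library are available. Lean on these libraries where they do the work, as an engineer would, in place of code of your own. Each camera call takes 0.05 s, during which the arm holds its last target. There are 200 camera calls.

## Working session

There is one attempt and no reset: what is moved stays moved. The work goes in short steps, Python scripts to look and compute and a shell command to move; the robot and the scene stay as the last step left them, time stands still between calls to the robot, and variables do not carry over. Pictures are saved under pics/ and viewed, at most 10 in all, crops included, and the job is handed in when it is done.

```bash
mkdir -p pics; cat > h.py <<'E'
import numpy as np,cv2
from workcell import *
def px(loc): return np.array([loc[0]*640,loc[1]*400])
def ray(p,uv):
    K=np.array(p["camera_matrix"]);T=np.array(p["camera_from_world"])
    R=T[:3,:3];t=T[:3,3]
    d=R.T@np.linalg.solve(K,[uv[0],uv[1],1.]);return -R.T@t,d/np.linalg.norm(d)
def atz(p,uv,z):
    c,d=ray(p,uv);return c+d*(z-c[2])/d[2]
def tri(obs):
    A=np.zeros((3,3));b=np.zeros(3);
    for p,uv in obs:
        c,d=ray(p,uv);M=np.eye(3)-np.outer(d,d);A+=M;b+=M@c
    x=np.linalg.solve(A,b)
    return x,[np.linalg.norm(np.cross(x-ray(p,u)[0],ray(p,u)[1])) for p,u in obs]
def proj(p,X):
    T=np.array(p["camera_from_world"]);q=np.array(p["camera_matrix"])@(T[:3,:3]@np.array(X)+T[:3,3]);return q[:2]/q[2]
E
python3 - <<'E'
from h import *
np.set_printoptions(precision=4,suppress=True)
s=sense();print(s)
P={n:capture(n) for n in("side","top")}
for n,p in P.items():
    cv2.imwrite(f"pics/{n}0.png",p["pixels"]);print(n,ray(p,(320,200)))
    for th in("well_mouth","dust_cap","carrier","carrier_grip","photometer","sample_bottle","vial_white","vial_blue","beaker","wash_bottle"):
        for r in landmark_of(th,p):
            if r["conf"]>.2: u=px(r["location"]);print(n,th,round(r["conf"],2),u,atz(p,u,{"well_mouth":.12,"dust_cap":.114,"carrier_grip":.057}.get(th,0)))
E
```

```text
{'t': 0.0, 'joint_positions': array([-70.9947,  12.6756,  87.5253,   0.0003,  79.9093,  -7.225 ]), 'qvel': array([ 0.0636, -0.1072,  0.0857,  0.0036, -0.1141,  0.0291]), 'joint_torque': array([ -0.0005, -49.6897, -38.939 ,  -0.0002,   0.0109,   0.    ]), 'position': array([ 0.276 , -0.5601,  0.2302]), 'eef_rot': array([-179.8907,   -0.0142,   26.2302]), 'contact_force': array([-0.5275,  0.7174, -0.6226]), 'ft_torque': array([ 0.0507, -0.0244,  0.038 ]), 'grip_force': 0.0, 'width': 0.08499827313785595}
side (array([0.1561, 1.1791, 0.8802]), array([ 0.2096, -0.8107, -0.5467]))
side well_mouth 0.47 [276.608 193.2  ] [0.6055 0.0549 0.12  ]
side dust_cap 0.65 [274.816 198.68 ] [0.6025 0.0815 0.114 ]
side dust_cap 0.6 [339.968 226.6  ] [0.3489 0.1724 0.114 ]
side dust_cap 0.52 [321.984 196.92 ] [0.4484 0.0217 0.114 ]
side carrier 0.76 [347.008 195.92 ] [ 0.3968 -0.188   0.    ]
side carrier 0.75 [344.128 186.32 ] [ 0.4242 -0.2582  0.    ]
side carrier 0.49 [370.368 182.8  ] [ 0.3229 -0.3203  0.    ]
side carrier_grip 0.63 [347.776 184.6  ] [ 0.3958 -0.1823  0.057 ]
side carrier_grip 0.58 [
[... 842 characters left out ...]
-0.1865  0.    ]
top carrier 0.48 [403.904 218.68 ] [ 0.4435 -0.2664  0.    ]
top carrier_grip 0.7 [408.576 222.   ] [ 0.4267 -0.2709  0.057 ]
top carrier_grip 0.66 [415.104 250.88 ] [ 0.3339 -0.2906  0.057 ]
top carrier_grip 0.55 [381.888 230.92 ] [ 0.3966 -0.1841  0.057 ]
top photometer 0.8 [301.696 177.   ] [0.5802 0.0784 0.    ]
top sample_bottle 0.88 [450.688 171.52 ] [ 0.607  -0.4281  0.    ]
top sample_bottle 0.57 [218.88 191.6 ] [0.5261 0.3554 0.    ]
top vial_white 0.6 [212.928 178.32 ] [0.5711 0.3772 0.    ]
top vial_blue 0.61 [220.48 192.  ] [0.5248 0.35   0.    ]
top beaker 0.95 [192.128 225.68 ] [0.4102 0.4392 0.    ]
top wash_bottle 0.65 [224.896 170.92 ] [0.5971 0.338  0.    ]
```

```bash
python3 - <<'E'
import cv2,numpy as np
a=cv2.imread("pics/top0.png")[130:290,170:480];cv2.imwrite("pics/tc.png",cv2.resize(a,None,fx=2.55,fy=2.55,interpolation=2))
a=cv2.imread("pics/side0.png")[130:330,230:410];cv2.imwrite("pics/sc.png",cv2.resize(a,None,fx=3,fy=3,interpolation=2))
E
```

```text
(no output)
```

View pics/tc.png

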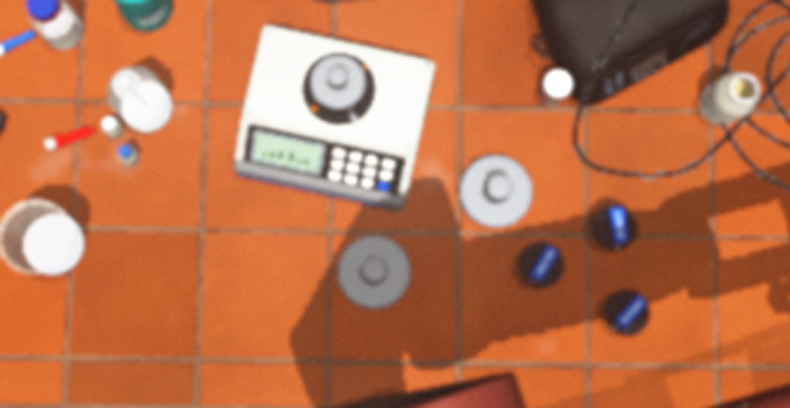

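View pics/sc.png

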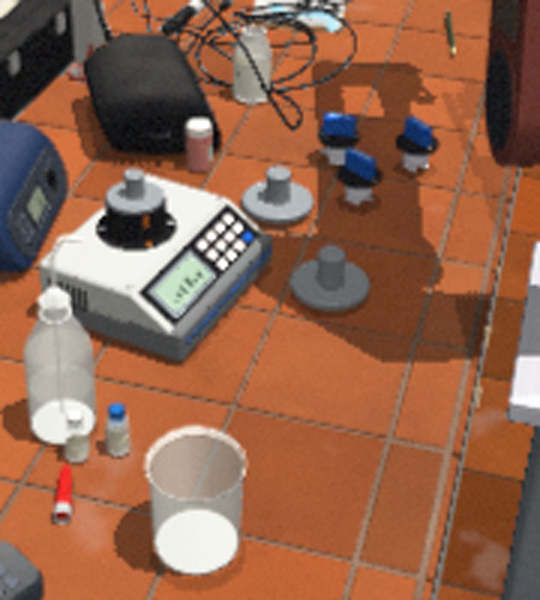

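```bash
python3 - <<'E'
import cv2,numpy as np
t=cv2.imread("pics/top0.png");s=cv2.imread("pics/side0.png")
def c(i,u,v,w,h): return cv2.resize(i[v-h:v+h,u-w:u+w],(400,300),interpolation=cv2.INTER_CUBIC)
m=np.vstack([np.hstack([c(t,303,165,24,18),c(t,400,232,32,24)]),np.hstack([c(s,276,200,24,18),c(s,355,182,32,24)])])
cv2.imwrite("pics/m.png",m)
E
```

```text
(no output)
```

View pics/m.png

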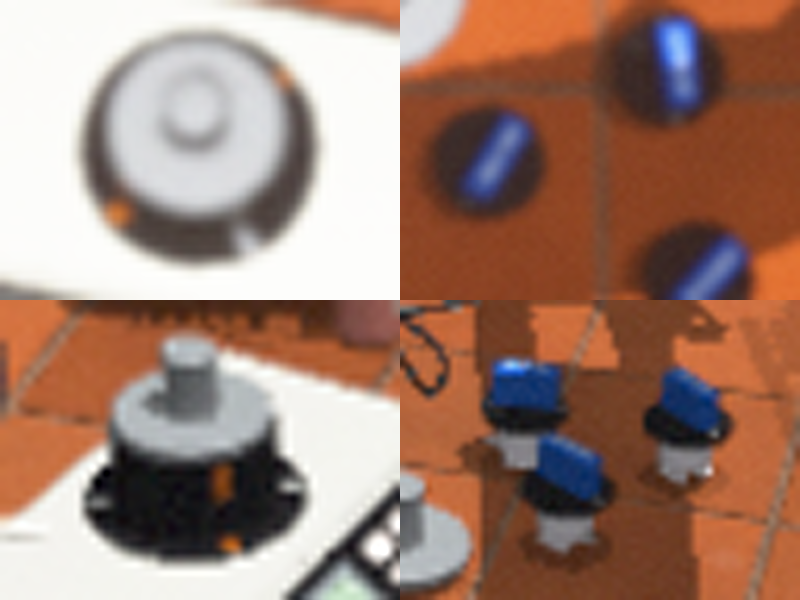

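Top view: the well's cap is at (304,167) (the others, at (316,239) and (364,204), are larger and lie on the worktop). The carrier-likes are at (404,219), (380,235) and (414,251); the (404,219) one is farthest from the base (0.51 m against 0.43 and 0.45), so that is the carrier. White slot marks are at top (308,176) and side (263,206), (287,204); orange marks are at top (293,173), (313,156).

```bash
python3 - <<'E'
from h import *
np.set_printoptions(precision=4,suppress=True)
s=capture("side");t=capture("top")
print("cap",tri([(s,(274.816,198.68)),(t,(304.512,167.4))]))
print("grip",tri([(s,(343.104,170.68)),(t,(408.576,222.))]))
print("foot",tri([(s,(344.128,186.32)),(t,(403.9,218.68))]))
print("phot",tri([(s,(283,226.2)),(t,(301.7,177))]))
W=tri([(s,(286.8,204.2)),(t,(308.4,175.6))]);O=tri([(s,(279.7,211.4)),(t,(293.2,172.6))]);print("white",W,"orange",O)
z=(W[0][2]+O[0][2])/2
print("side marks",atz(s,(263.5,205.6),z),atz(s,(286.8,204.2),z),"top orange",atz(t,(293.2,172.6),z),atz(t,(313.2,156),z), "top white",atz(t,(308.4,175.6),z))
# photometer top yaw: white area in top
m=cut_out("photometer",t)[0]["mask"].astype(np.uint8);
c=max(cv2.findContours(m,0,1)[0],key=cv2.contourArea)
r=cv2.minAreaRect(np.array([atz(t,p[0]+0.5,.08)[:2] for p in c],np.float32));print("phot rect",r)
g=cv2.cvtColor(t["pixels"],6);w=((t["pixels"].min(2)>200)&(m>0)).astype(np.uint8)
c=max(cv2.findContours(w,0,1)[0],key=cv2.contourArea)
q=np.array([atz(t,p[0]+0.5,.08)[:2] for p in c],np.float32);print("white rect",cv2.minAreaRect(q))
for p,box,n in((t,(398,208,420,230),"top"),(s,(335,160,362,181),"side")):
    b=p["pixels"].astype(int);k=(b[...,0]>b[...,2]*1.6)&(b[...,0]>90)
    x0,y0,x1,y1=box;kk=np.zeros_like(k);kk[y0:y1,x0:x1]=k[y0:y1,x0:x1]
    ys,xs=np.nonzero(kk);pts=np.array([atz(p,(x+.5,y+.5),.064)[:2] for x,y in zip(xs,ys)],np.float32)
    print(n,len(xs),xs.mean()+.5,ys.mean()+.5,pts.mean(0),cv2.minAreaRect(pts));ev,V=np.linalg.eigh(np.cov(pts.T));print(np.degrees(np.arctan(V[1,1]/V[0,1])),ev**.5)
E
```

```text
cap (array([0.599 , 0.0699, 0.1056]), [np.float64(0.007803317190604841), np.float64(0.007803317190604778)])
grip (array([ 0.43  , -0.2681,  0.0683]), [np.float64(0.004527295266526768), np.float64(0.004527295266526655)])
foot (array([ 0.4352, -0.2686, -0.0064]), [np.float64(0.008951742608060293), np.float64(0.008951742608060366)])
phot (array([ 0.5789,  0.0781, -0.0024]), [np.float64(0.0018112714412689582), np.float64(0.0018112714412690063)])
white (array([0.5691, 0.0552, 0.0809]), [np.float64(0.0006900623881263278), np.float64(0.0006900623881264697)]) orange (array([0.5781, 0.1043, 0.0804]), [np.float64(0.0008231067967853158), np.float64(0.0008231067967852701)])
side marks [0.6442 0.0877 0.0806] [0.5685 0.0549 0.0806] top orange [0.5789 0.1044 0.0806] [0.6347 0.0408 0.0806] top white [0.5698 0.0553 0.0806]
phot rect ((0.5697678923606873, 0.08226338773965836), (0.2296031266450882, 0.2001369148492813), 78.52716827392578)
white rect ((0.5776557326316833, 0.07848650217056274), (0.22238846123218536, 0.1753775179386139), 78.43221282958984)
top 86 412.5 217.8139534883721 [ 0.4397 -0.2824] ((0.43909189105033875, -0.28108736872673035), (0.04214818403124809, 0.022679662331938744), 0.7912412881851196)
7.032273425853463 [0.0061 0.0125]
side 70 343.1 172.32857142857142 [ 0.4331 -0.2622] ((0.42940759658813477, -0.24571073055267334), (0.037728965282440186, 0.09951304644346237), 13.123980522155762)
-66.71404637585555 [0.0116 0.0238]
```

```bash
cat >> h.py <<'E'
def boxfit(obs,x0,L=.044,W=.016,z0=.043,z1=.071,fixyaw=None):
    """fit grip box (x,y,yaw deg) to blue masks in several views"""
    from scipy.optimize import minimize
    S=4
    def cost(v):
        a=np.radians(v[2]);c=0
        P=[(v[0]+sx*L/2*np.cos(a)-sy*W/2*np.sin(a),v[1]+sx*L/2*np.sin(a)+sy*W/2*np.cos(a),z) for sx in(1,-1) for sy in(1,-1) for z in(z0,z1)]
        for p,M,(x0,y0,x1,y1) in obs:
            h=cv2.convexHull(np.array([(proj(p,q)-[x0,y0])*S*16-8 for q in P]).round().astype(np.int32))
            im=np.zeros(((y1-y0)*S,(x1-x0)*S),np.uint8);cv2.fillConvexPoly(im,h,255,shift=4)
            im=cv2.resize(im,(x1-x0,y1-y0),interpolation=cv2.INTER_AREA)/255.
            c+=np.abs(im-M).sum()/M.sum()
        return c
    best=min((minimize(cost,[x0[0],x0[1],y],method="Nelder-Mead",options=dict(initial_simplex=[[x0[0],x0[1],y],[x0[0]+.006,x0[1],y],[x0[0],x0[1]+.006,y],[x0[0],x0[1],y+8]],xatol=1e-4)) for y in x0[2]),key=lambda r:r.fun)
    return best.x,best.fun
def blue(p,box):
    x0,y0,x1,y1=box;b=p["pixels"][y0:y1,x0:x1].astype(float)
    return np.clip((b[...,0]-b[...,2]-15)/50,0,1)
E
python3 - <<'E'
from h import *
np.set_printoptions(precision=4,suppress=True)
s=capture("side");t=capture("top")
print("knobtop",tri([(s,(274.6,187.4)),(t,(302.4,159))]),atz(t,(302.4,159),.156),atz(s,(274.6,187.4),.156))
print("blob",tri([(s,(343.1,172.3)),(t,(412.5,217.8))]))
bs=(332,160,356,180);bt=(398,206,424,230)
for o in([(s,blue(s,bs),bs)],[(t,blue(t,bt),bt)],[(s,blue(s,bs),bs),(t,blue(t,bt),bt)]):
    print(boxfit(o,[.433,-.278,(0,10,20)]))
E
```

```text
knobtop (array([0.6059, 0.0738, 0.1553]), [np.float64(0.0013651086886385935), np.float64(0.0013651086886384226)]) [0.6071 0.0742 0.156 ] [0.6039 0.0751 0.156 ]
blob (array([ 0.4394, -0.2853,  0.0509]), [np.float64(0.001831517213378977), np.float64(0.0018315172133788497)])
(array([ 0.4372, -0.28  , 10.845 ]), np.float64(0.22122324658018544))
(array([ 0.4396, -0.2841,  7.824 ]), np.float64(0.1728772646853099))
(array([ 0.4393, -0.2832,  3.8843]), np.float64(0.45315333502896843))
```

```bash
python3 -m inch '60 37 40 -2 0 0 0; 60 37 40 0 0 0 0; 60 0 41 0 0 0 0;60 0 41 0 0 0 0; 60 0 41 0 0 0 0;60 0 41 0 0 0 0;60 0 41 0 0 0 0; 60 0 41 0 0 0 0' 30
```

```text
t: 2.02
position: [0.3325, -0.2517, 0.2297]
eef_rot: [180.0, -0.0, 26.2]
contact_force: [0.5, -0.4, 0.9]
width: 0.06
grip_force: 0.0
```

```bash
python3 -m inch '60 24 32 0 0 0 0; 60 24 32 0 0 0 0;60 24 32 0 0 0 0;60 24 32 0 0 0 0;60 24 32 0 0 0 0;60 24 32 0 0 0 0;60 24 32 0 0 0 0;60 24 32 0 0 0 0' ; python3 -m inch '60 24 25 0 0 0 0;60 24 25 0 0 0 0;60 0 0 0 0 0 0;60 0 0 0 0 0 0'
```

```text
t: 2.68
position: [0.5258, 0.0045, 0.23]
eef_rot: [180.0, -0.0, 26.3]
contact_force: [0.0, -0.8, 0.5]
width: 0.0599
grip_force: 0.0
t: 3.02
position: [0.5732, 0.054, 0.2291]
eef_rot: [-180.0, 0.1, 26.4]
contact_force: [0.2, 0.3, 0.1]
width: 0.0597
grip_force: 0.0
```

```bash
python3 -m inch '60 17 10 0 0 0 0; 60 16 9 0 0 0 0;60 0 0 -30 0 0 0;60 0 0 -30 0 0 0;60 0 0 -20 0 0 0;60 0 0 -10 0 0 0;60 0 0 -8 0 0 0;60 0 0 0 0 0 0' 25; python3 -m inch '20 0 0 0 0 0 0;20 0 0 0 0 0 0;20 0 0 0 0 0 0;20 0 0 0 0 0 0;20 0 0 0 0 0 0;20 0 0 0 0 0 0'
```

```text
t: 3.68
position: [0.6048, 0.0708, 0.1307]
eef_rot: [-180.0, 0.1, 26.2]
contact_force: [-0.6, -0.6, -0.7]
width: 0.06
grip_force: 0.0
t: 4.18
position: [0.6062, 0.0732, 0.134]
eef_rot: [-179.9, -0.1, 26.3]
contact_force: [-4.6, 6.1, 5.9]
width: 0.0227
grip_force: 26.6
```

```bash
python3 -m inch '20 0 0 8 0 0 0;20 0 0 15 0 0 0;20 0 0 25 0 0 0;20 0 0 30 0 0 0;20 0 0 20 0 0 0;20 -20 20 0 0 0 0;20 -20 25 0 0 0 0;20 -20 25 0 0 0 0'; python3 -m inch '20 -20 25 0 0 0 0;20 -20 25 0 0 0 0;20 -20 25 0 0 0 0;20 -20 25 0 0 0 0;20 -20 20 0 0 0 0;20 -15 10 0 0 0 0;20 0 0 0 0 0 0;20 0 0 0 0 0 0'
```

```text
t: 4.85
position: [0.5461, 0.1415, 0.2318]
eef_rot: [179.9, -0.2, 26.1]
contact_force: [-0.6, 0.7, -0.4]
width: 0.0227
grip_force: 26.0
t: 5.52
position: [0.4309, 0.272, 0.231]
eef_rot: [180.0, -0.1, 26.3]
contact_force: [-0.2, 0.1, 0.2]
width: 0.0226
grip_force: 26.0
```

```bash
python3 - <<'E'
from h import *
s=capture("side");t=capture("top")
cv2.imwrite("pics/side1.png",s["pixels"]);cv2.imwrite("pics/top1.png",t["pixels"])
def c(i,u,v,w,h): return cv2.resize(i["pixels"][v-h:v+h,u-w:u+w],(400,300),interpolation=cv2.INTER_CUBIC)
a=proj(t,(.43,.25,.15)).astype(int);b=proj(s,(.43,.25,.15)).astype(int)
cv2.imwrite("pics/m1.png",np.vstack([np.hstack([c(t,303,165,24,18),c(t,*a,48,36)]),np.hstack([c(s,276,200,24,18),c(s,*b,48,36)])]))
for p in(s,t):
  for r in landmark_of("well_mouth",p): print(px(r["location"]),r["conf"],atz(p,px(r["location"]),.12))
E
```

```text
[277.824 192.   ] 0.68 [0.60421668 0.04613812 0.12      ]
[299.008 162.68 ] 0.91 [0.60318941 0.08532665 0.12      ]
```

View pics/m1.png

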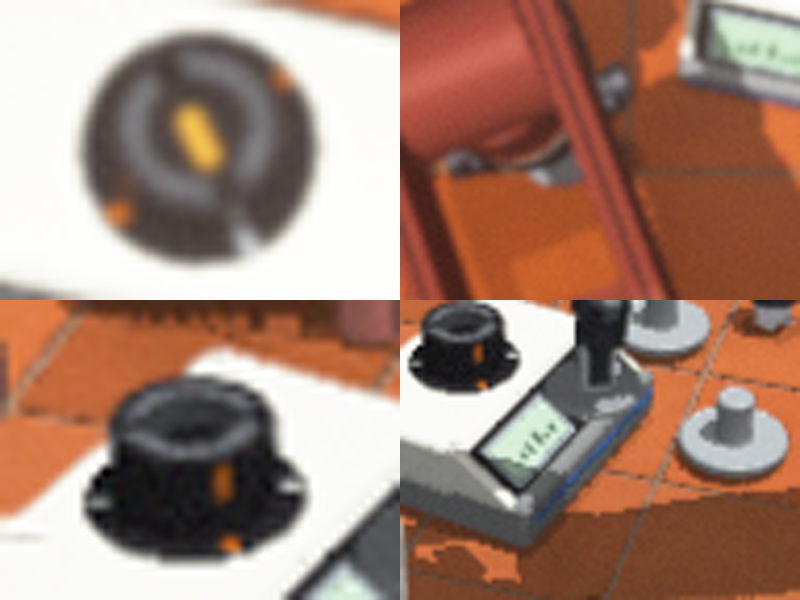

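```bash
python3 -m inch '20 -6 3 -30 0 0 0;20 -5 3 -35 0 0 0;20 0 0 -35 0 0 0;20 0 0 -35 0 0 0;20 0 0 -30 0 0 0;20 0 0 -20 0 0 0;20 0 0 -10 0 0 0;20 0 0 0 0 0 0'; python3 -m inch '20 0 0 -5 0 0 0;20 0 0 -3 0 0 0;20 0 0 -2 0 0 0;20 0 0 -1 0 0 0;20 0 0 0 0 0 0'
```

```text
t: 6.38
position: [0.4185, 0.276, 0.0323]
eef_rot: [-180.0, 0.3, 26.2]
contact_force: [0.7, -0.4, -0.7]
width: 0.0228
grip_force: 26.0
t: 6.8
position: [0.4203, 0.2778, 0.0244]
eef_rot: [180.0, -0.1, 26.2]
contact_force: [-0.1, -0.9, -0.2]
width: 0.0227
grip_force: 26.0
```

```bash
python3 - <<'E'
from h import *
np.set_printoptions(precision=4,suppress=True)
t=capture("top")
f=lambda x,y:(303-24+x*.12,165-18+y*.12)
for n,z,pts in(("slot",.12,[(165,72),(232,198)]),("key",.09,[(182,108),(212,165)]),("ring",.12,[(198,130)]),("orange",.0806,[(118,214),(284,78)]),("white",.0806,[(245,238)])):
    q=[atz(t,f(*p),z) for p in pts];print(n,*q)
    if len(q)>1: d=q[1]-q[0];print(np.degrees(np.arctan(d[1]/d[0])),(q[0]+q[1])/2)
E
```

```text
slot [0.6259 0.0864 0.12  ] [0.5776 0.0602 0.12  ]
28.44918815595678 [0.6018 0.0733 0.12  ]
key [0.6188 0.0804 0.09  ] [0.5965 0.0684 0.09  ]
28.21258658612678 [0.6077 0.0744 0.09  ]
ring [0.6036 0.0735 0.12  ]
orange [0.5786 0.1046 0.0806] [0.6335 0.0411 0.0806]
-49.14955162733884 [0.606  0.0729 0.0806]
white [0.5699 0.0553 0.0806]
```

```bash
python3 -m inch '20 0 0 -1 0 0 0;20 0 0 -1 0 0 0;20 0 0 -1 0 0 0;20 0 0 -1 0 0 0;20 0 0 0 0 0 0'
```

```text
t: 7.27
position: [0.4199, 0.2776, 0.02]
eef_rot: [-180.0, -0.0, 26.2]
contact_force: [-0.9, -0.2, 2.7]
width: 0.0224
grip_force: 26.2
```

```bash
python3 -m inch '50 0 0 0 0 0 0;50 0 0 0 0 0 0;50 0 0 0 0 0 0;50 0 0 8 0 0 0;50 0 0 20 0 0 0;50 0 0 30 0 0 0;60 0 -5 40 0 0 0;60 0 -10 40 0 0 0'; python3 -m inch '70 0 -15 40 0 0 0;70 0 -32 0 0 0 6.5;70 0 -32 0 0 0 6.5;70 0 -32 0 0 0 6.5;70 0 -32 0 0 0 6.5;70 0 -32 0 0 0 6.5;70 0 -32 0 0 0 6.5;70 0 -32 0 0 0 6.5'; python3 -m inch '70 0 -32 0 0 0 6.5;70 0 -32 0 0 0 6.5;70 0 -32 0 0 0 6.5;70 0 -32 0 0 0 6.5;70 0 -32 0 0 0 6.5;70 0 -32 0 0 0 6.5;70 0 -32 0 0 0 6.5;70 0 -32 0 0 0 6.5'; python3 -m inch '70 0 0 0 0 0 7;70 0 0 0 0 0 7;70 0 0 0 0 0 7;70 0 0 0 0 0 7;70 0 0 0 0 0 7;70 0 0 0 0 0 7;70 0 0 0 0 0 7;70 0 0 0 0 0 7'
```

```text
t: 7.93
position: [0.4188, 0.2626, 0.159]
eef_rot: [-180.0, 0.1, 26.3]
contact_force: [0.5, 0.8, -0.5]
width: 0.0601
grip_force: 0.0
t: 8.6
position: [0.4197, 0.0263, 0.1975]
eef_rot: [179.9, -0.0, 71.3]
contact_force: [1.6, 0.1, 0.5]
width: 0.07
grip_force: 0.0
t: 9.27
position: [0.4197, -0.2271, 0.1975]
eef_rot: [180.0, 0.0, 122.7]
contact_force: [0.1, 0.0, -0.1]
width: 0.0698
grip_force: 0.0
t: 9.93
position: [0.42, -0.2255, 0.1973]
eef_rot: [-180.0, 0.0, 178.7]
contact_force: [0.2, -0.5, -0.5]
width: 0.07
grip_force: 0.0
```

```bash
python3 - <<'E'
from h import *
np.set_printoptions(precision=4,suppress=True)
print(sense()["joint_positions"])
s=capture("side");t=capture("top")
cv2.imwrite("pics/side2.png",s["pixels"]);cv2.imwrite("pics/top2.png",t["pixels"])
a=cv2.resize(t["pixels"][140:270,190:440],(750,390),interpolation=2)
cv2.imwrite("pics/m2.png",a)
f=lambda x,y:(303-24+x*.12,165-18+y*.12)
for r in landmark_of("dust_cap",s)+landmark_of("dust_cap",t): print(px(r["location"]),r["conf"])
E
```

```text
[ -37.7193   -6.5252  111.1282    0.0025   75.3741 -126.4446]
[320.512 197.32 ] 0.8
[307.904 269.8  ] 0.72
[342.272 228.12 ] 0.66
[277.184 194.2  ] 0.6
[241.792 225.8  ] 0.77
[362.88 206.88] 0.77
[315.584 238.08 ] 0.68
```

View pics/m2.png

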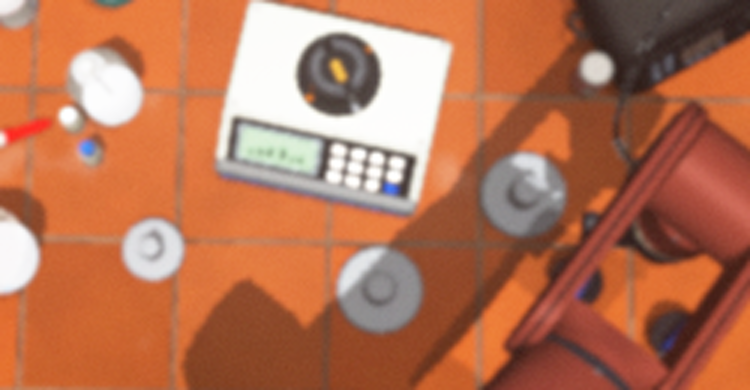

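```bash
python3 -m inch '60 10 -28 0 0 0 4.5;60 9 -29 0 0 0 4.5;60 0 0 -35 0 0 0;60 0 0 -35 0 0 0;60 0 0 -30 0 0 0;60 0 0 0 0 0 0' 40; python3 - <<'E'
from h import *
print(sense()["position"])
s=capture("side");cv2.imwrite("pics/s3.png",cv2.resize(s["pixels"][140:200,320:400],(640,480),interpolation=2))
bs=(332,160,356,180);print(boxfit([(s,blue(s,bs),bs)],[.437,-.28,(0,10,20)]))
E
```

```text
t: 10.63
position: [0.435, -0.2793, 0.0903]
eef_rot: [179.5, -0.4, -172.8]
contact_force: [-1.2, 0.1, -0.5]
width: 0.0597
grip_force: 0.0
[ 0.43504118 -0.2792635   0.09032973]
(array([ 0.43718668, -0.28148875,  9.82258907]), np.float64(0.2027917312176267))
```

View pics/s3.png

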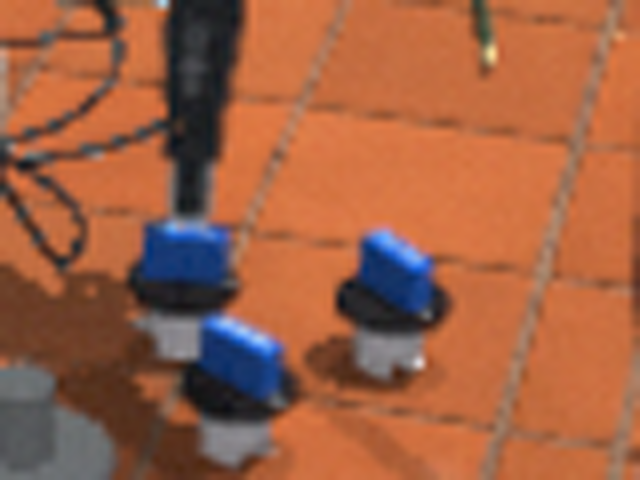

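The fingers, crop (190,200), stand centred over the farthest carrier's blue grip at (187,250); the two look-alikes at (240,360) and (395,275) stay clear.

```bash
python3 -m inch '60 2 -3 -20 0 0 1.5;60 0 0 -15 0 0 0;60 0 0 -6 0 0 0;60 0 0 -1 0 0 0;60 0 0 0 0 0 0' 40;  python3 -m inch '35 0 0 0 0 0 0;20 0 0 0 0 0 0;12 0 0 0 0 0 0;8 0 0 0 0 0 0;8 0 0 0 0 0 0;8 0 0 0 0 0 0;8 0 0 0 0 0 0;8 0 0 0 0 0 0'
```

```text
t: 11.1
position: [0.4418, -0.286, 0.0563]
eef_rot: [-179.9, 0.1, -171.2]
contact_force: [-0.0, 0.4, 0.5]
width: 0.0599
grip_force: 0.0
t: 11.77
position: [0.4416, -0.2858, 0.0556]
eef_rot: [-180.0, 0.1, -171.1]
contact_force: [-0.3, 1.7, 6.3]
width: 0.0152
grip_force: 39.7
```

```bash
python3 -m inch '40 0 0 0 0 0 0;40 0 0 0 0 0 0;40 -2 0 -3 0 0 0;40 -1 0 -3 0 0 0;40 0 0 -2 0 0 0;40 0 0 0 0 0 0;40 0 0 0 0 0 0' 60;  python3 -m inch '20 0 0 0 0 0 0;12 0 0 0 0 0 0;8 0 0 0 0 0 0;8 0 0 0 0 0 0;8 0 0 0 0 0 0;8 0 0 0 0 0 0;8 0 0 0 0 0 0'
```

```text
t: 12.35
position: [0.4377, -0.2853, 0.0463]
eef_rot: [180.0, -0.0, -171.1]
contact_force: [0.1, 0.1, -0.5]
width: 0.0397
grip_force: 0.0
t: 12.93
position: [0.438, -0.2854, 0.0467]
eef_rot: [180.0, -0.0, -171.1]
contact_force: [-0.5, -0.4, -1.0]
width: 0.0151
grip_force: 60.9
```

```bash
python3 -m inch '8 0 0 6 0 0 0;8 0 0 15 0 0 0;8 0 0 25 0 0 0;8 0 0 30 0 0 0;8 0 0 30 0 0 0;8 0 0 30 0 0 0;8 0 0 17 0 0 0;8 0 0 7 0 0 0'; python3 -m inch '8 6 12 0 0 0 1;8 10 20 0 0 0 2;8 12 28 0 0 0 2;8 14 28 0 0 0 2;8 14 28 0 0 0 2;8 14 28 0 0 0 2;8 14 28 0 0 0 2;8 14 28 0 0 0 2'; python3 -m inch '8 14 28 0 0 0 2;8 14 28 0 0 0 2;8 14 28 0 0 0 0;8 12 28 0 0 0 0;8 10 25 0 0 0 0;8 4 14 0 0 0 0;8 2 9 0 0 0 0;8 0 0 0 0 0 0'
```

```text
t: 13.6
position: [0.4395, -0.2868, 0.2112]
eef_rot: [-179.7, 0.2, -171.1]
contact_force: [0.5, -0.2, -1.3]
width: 0.0146
grip_force: 61.0
t: 14.27
position: [0.5358, -0.0838, 0.2058]
eef_rot: [179.9, -0.1, -156.0]
contact_force: [0.5, -0.7, -2.0]
width: 0.0147
grip_force: 60.9
t: 14.93
position: [0.6056, 0.0758, 0.2059]
eef_rot: [180.0, -0.1, -152.0]
contact_force: [0.1, -0.3, -2.7]
width: 0.0148
grip_force: 60.9
```

```bash
python3 - <<'E'
from h import *
np.set_printoptions(precision=4,suppress=True)
q=sense();print(q["t"],q["position"],q["eef_rot"],q["joint_positions"],q["width"],q["grip_force"])
s=capture("side");cv2.imwrite("pics/s4.png",cv2.resize(s["pixels"][150:230,240:320],(600,600),interpolation=2))
E
```

```text
14.9333 [0.6056 0.0758 0.2059] [ 179.9502   -0.0736 -152.0123] [  -0.2696   11.7548   91.2441    0.0093   77.0895 -118.2593] 0.014754275610892442 60.925419330596924
```

View pics/s4.png

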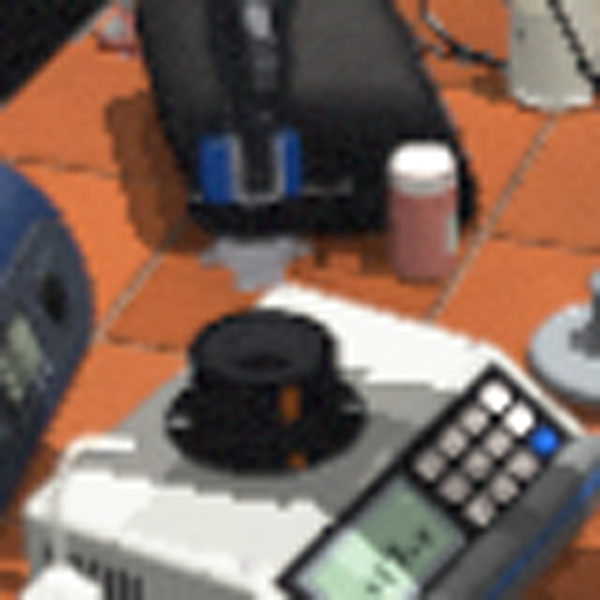

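```bash
python3 - <<'E'
from h import *
np.set_printoptions(precision=2,suppress=True,linewidth=200)
q=sense();s=capture("side");P=s["pixels"].astype(int)
x,y,z=q["position"];zf=z-.0467
right=np.array(s["camera_from_world"])[0,:3];print("right",right)
def ext(c,zz,r): 
    a=np.linspace(0,6.283,181);u=np.array([proj(s,(c[0]+r*np.cos(t),c[1]+r*np.sin(t),zz)) for t in a]);return u.min(0),u.max(0)
print("barrel pred z+.008",ext((x,y),zf+.004,.018),"flange pred",ext((x,y),zf+.039,.029))
print("turret pred",ext((.606,.073),.10,.035),ext((.606,.073),.12,.035))
ax=np.array([np.cos(np.radians(28)),np.sin(np.radians(28))])
for sg in(1,-1):
    for r,h in((.022,.071),(.022,.043),(.026,.012)): print(sg,h,proj(s,(x+sg*r*ax[0],y+sg*r*ax[1],zf+h)))
print("redness rows 184-188 (R-B), cols 262-288")
for v in range(181,190): print(v,(P[v,262:288,2]-P[v,262:288,0]))
print("blue");
for v in range(167,178): print(v,(P[v,262:286,0]-P[v,262:286,2]))
print("turret gray rows")
for v in range(194,203): print(v,P[v,260:292,1])
E
```

```text
right [-0.96 -0.28  0.01]
barrel pred z+.008 (array([268.88, 182.73]), array([279.41, 188.16])) flange pred (array([265.11, 172.36]), array([282.33, 180.9 ]))
turret pred (array([264.89, 195.26]), array([284.85, 206.17])) (array([264.58, 190.53]), array([284.71, 201.32]))
1 0.071 [266.76 168.81]
1 0.043 [267.18 176.12]
1 0.012 [266.46 184.13]
-1 0.071 [279.89 167.65]
-1 0.043 [280.16 174.93]
-1 0.012 [281.6 182.7]
redness rows 184-188 (R-B), cols 262-288
181 [39 28 48 50 52 51 25 -2  0  0  1 -3 -4  0  1  1 -2  3 10 19 25 24 26 24 22 25]
182 [39 42 54 54 49 40 18 -2  0  0 -2 -1 -2 -1 -3 -2 -1  2 10 22 54 53 47 52 55 53]
183 [76 78 74 67 45 15  7 -3 -4 -2 -3 -4 -2 -1 -2 -2 -1  4 15 25 47 57 67 67 73 64]
184 [132 127 112 105  68  11   9  13   7  -3  -3  -2  -3  -2  -2   0  15  54  89  96  53  72 108 109 111 103]
185 [128 129 133 128 120  88  80  85  50   5  -2  -2  -2  -2  -1  11  67 106 105 101  77  85 114 113 116 114]
186 [133 130 130 123 126 127 126 126 108  40  -1   0  -3   0  -1  15  89  92 108 109 121 123 124 123 112 105]
187 [132 131 132 125 126 125 124 121 108  48   4   7  10  1
[... 1872 characters left out ...]
5 190 248 248 248 248 248 248]
198 [120 117 118 122 121  79  33  39  43  46  45  31  22  23  29  29  23  26  33  46  46  41  31  18  68 178 241 242 242 244 248 249]
199 [120 118 120 134 152 104  17  24  26  33  43  42  37  34  34  36  34  35  46  46  42  28  22  16  43 107 163 160 167 220 248 249]
200 [118 120 131 147 147  77  23  24  22  23  28  35  38  42  43  46  42  34  32  28  16  22  22  22  28  84 146 156 188 242 242 241]
201 [121 134 155 153 129  69  22  12  21  21  23  22  18  18  22  17  16  13  31  22  22  15  20  25  23  23  60 123 160 161 161 158]
202 [136 157 155 128  25  27  18  21  19   8  23  25  24  19  19  20  23  37  54  46  18  22  20   8  20  21  28  78 145 158 160 157]
```

The carrier is upright in the grip, barrel at side (274,186) over the turret centre (275,197). Measured edges agree with the model to about 1 mm.

```bash
python3 -m inch '8 0 -1 -10 0 0 0;8 0 0 -15 0 0 0;8 0 0 -8 0 0 0;8 0 0 -2 0 0 0;8 0 0 0 0 0 0'; python3 -m inch '8 0 0 -3 0 0 0;8 0 0 -3 0 0 0;8 0 0 -2 0 0 0;8 0 0 0 0 0 0'
```

```text
t: 15.45
position: [0.6051, 0.0726, 0.1704]
eef_rot: [179.9, -0.1, -152.2]
contact_force: [0.1, -0.9, -1.6]
width: 0.0147
grip_force: 60.9
t: 15.78
position: [0.6059, 0.0735, 0.1636]
eef_rot: [180.0, -0.0, -152.1]
contact_force: [-0.2, 0.5, -1.9]
width: 0.0148
grip_force: 60.9
```

```bash
python3 -m inch '8 0 0 -2 0 0 0;8 0 0 -2 0 0 0;8 0 0 0 0 0 0'; python3 -m inch '8 0 0 -2 0 0 0;8 0 0 -2 0 0 0;8 0 0 0 0 0 0'
```

```text
t: 16.03
position: [0.6058, 0.0736, 0.1593]
eef_rot: [180.0, -0.0, -152.1]
contact_force: [-0.5, 0.1, -1.1]
width: 0.0148
grip_force: 60.9
t: 16.28
position: [0.6057, 0.0736, 0.1552]
eef_rot: [180.0, -0.0, -152.1]
contact_force: [-0.3, 0.0, -1.2]
width: 0.0149
grip_force: 61.0
```

```bash
python3 -m inch '8 0 0 -2 0 0 0;8 0 0 -2 0 0 0;8 0 0 -2 0 0 0;8 0 0 0 0 0 0'; python3 -m inch '8 0 0 -2 0 0 0;8 0 0 -2 0 0 0;8 0 0 -2 0 0 0;8 0 0 0 0 0 0'
```

```text
t: 16.62
position: [0.6057, 0.0736, 0.1492]
eef_rot: [180.0, -0.0, -152.1]
contact_force: [-0.7, 1.1, -1.8]
width: 0.0146
grip_force: 61.0
t: 16.95
position: [0.6061, 0.0736, 0.1438]
eef_rot: [180.0, 0.0, -152.1]
contact_force: [-1.2, 2.0, 1.2]
width: 0.0148
grip_force: 61.4
```

```bash
python3 -m inch '8 -0.5 0.8 -2 0 0 0;8 0 0 -2 0 0 0;8 0 0 0 0 0 0'; python3 -m inch '8 0 0 -2 0 0 0;8 0 0 -2 0 0 0;8 0 0 -2 0 0 0;8 0 0 0 0 0 0'
```

```text
t: 17.2
position: [0.6058, 0.0742, 0.1396]
eef_rot: [-180.0, 0.0, -152.1]
contact_force: [0.7, 0.7, 1.8]
width: 0.0151
grip_force: 61.4
t: 17.53
position: [0.6059, 0.0742, 0.1338]
eef_rot: [-180.0, 0.0, -152.1]
contact_force: [-1.1, 0.3, 4.1]
width: 0.0146
grip_force: 61.8
```

```bash
python3 -m inch '8 0 0 -1 0 0 0;8 0 0 0 0 0 0'; python3 -m inch '8 0 0 -1 0 0 0;8 0 0 0 0 0 0;8 0 0 0 0 0 0'
```

```text
t: 17.7
position: [0.6059, 0.0742, 0.1332]
eef_rot: [-180.0, 0.0, -152.1]
contact_force: [-0.4, 0.5, 5.7]
width: 0.0151
grip_force: 62.0
t: 17.95
position: [0.606, 0.0743, 0.1331]
eef_rot: [-180.0, 0.1, -152.1]
contact_force: [-2.2, -0.2, 9.6]
width: 0.0147
grip_force: 62.5
```

```bash
python3 -m inch '8 0 0 0 0 0 -3;8 0 0 0 0 0 -4;8 0 0 0 0 0 -4;8 0 0 0 0 0 -4;8 0 0 0 0 0 0'; python3 -c "
from h import *
s=sense();print(s['ft_torque'])"
```

```text
t: 18.37
position: [0.6059, 0.0745, 0.133]
eef_rot: [-180.0, 0.1, -167.3]
contact_force: [-2.0, 0.2, 9.1]
width: 0.0147
grip_force: 62.4
[0.1594285  0.45321279 0.05861273]
```

```bash
python3 -m inch '8 0 0 0 0 0 -5;8 0 0 0 0 0 -5;8 0 0 0 0 0 -5;8 0 0 0 0 0 -5;8 0 0 0 0 0 -5;8 0 0 0 0 0 -5;8 0 0 0 0 0 0';python3 -m inch '8 0 0 0 0 0 -5;8 0 0 0 0 0 -5;8 0 0 0 0 0 -5;8 0 0 0 0 0 -5;8 0 0 0 0 0 -5;8 0 0 0 0 0 0'; python3 -c "
from h import *
s=sense();print(s['ft_torque'],s['joint_positions'])"
```

```text
t: 18.95
position: [0.6059, 0.0751, 0.1331]
eef_rot: [179.9, 0.0, 162.6]
contact_force: [-1.8, 3.1, 9.1]
width: 0.0149
grip_force: 62.4
t: 19.45
position: [0.6059, 0.075, 0.1331]
eef_rot: [179.9, 0.0, 137.6]
contact_force: [-2.6, 2.5, 8.6]
width: 0.0147
grip_force: 62.5
[0.48821515 0.47820688 0.14558365] [-3.70000949e-01  1.55417566e+01  9.49329528e+01  6.15442003e-02
  6.94661289e+01 -4.80324355e+01]
```

```bash
for i in 1; do :; done; python3 -m inch '8 0 0 0 0 0 -2;8 0 0 0 0 0 -2;8 0 0 0 0 0 0'; python3 -c "
from h import *
print(sense()['ft_torque'])"; python3 -m inch '8 0 0 0 0 0 -2;8 0 0 0 0 0 -2;8 0 0 0 0 0 0;8 0 0 0 0 0 0'; python3 -c "
from h import *
print(sense()['ft_torque'])"
```

```text
t: 19.7
position: [0.6059, 0.075, 0.133]
eef_rot: [179.9, -0.0, 133.8]
contact_force: [-2.6, 2.9, 9.5]
width: 0.0149
grip_force: 62.5
[0.49237457 0.51796005 0.07452269]
t: 20.03
position: [0.6059, 0.075, 0.1331]
eef_rot: [179.9, -0.0, 129.9]
contact_force: [-2.5, 3.0, 9.7]
width: 0.0149
grip_force: 62.5
[0.46699041 0.5487599  0.15781097]
```

```bash
python3 -m inch '8 0 0 0 0 0 -2;8 0 0 0 0 0 0;8 0 0 0 0 0 0'; python3 -c "
from h import *
print(sense()['ft_torque'])"; python3 -m inch '8 0 0 0 0 0 -2;8 0 0 0 0 0 0;8 0 0 0 0 0 0'; python3 -c "
from h import *
print(sense()['ft_torque'])"
```

```text
t: 20.28
position: [0.6059, 0.075, 0.1331]
eef_rot: [179.9, -0.0, 127.9]
contact_force: [-2.6, 2.7, 9.1]
width: 0.0152
grip_force: 62.5
[0.48365729 0.48337539 0.19432231]
t: 20.53
position: [0.6059, 0.0749, 0.133]
eef_rot: [179.9, 0.0, 125.9]
contact_force: [-2.1, 2.2, 9.2]
width: 0.0148
grip_force: 62.5
[0.45511962 0.48728783 0.38808032]
```

```bash
python3 -m inch '8 0 0 0 0 0 -2;8 0 0 0 0 0 0;8 0 0 0 0 0 0;8 0 0 0 0 0 0' 75; python3 - <<'E'
from h import *
print(sense()['ft_torque'])
s=capture("side");t=capture("top")
cv2.imwrite("pics/s5.png",np.hstack([cv2.resize(s["pixels"][140:220,240:320],(400,400),interpolation=2),cv2.resize(s["pixels"][130:330,220:420],(400,400),interpolation=2)]))
E
```

```text
t: 20.87
position: [0.606, 0.0749, 0.1331]
eef_rot: [179.9, 0.0, 123.9]
contact_force: [-2.2, 1.1, 9.5]
width: 0.0146
grip_force: 74.8
[0.40582691 0.46190019 0.47767572]
```

View pics/s5.png

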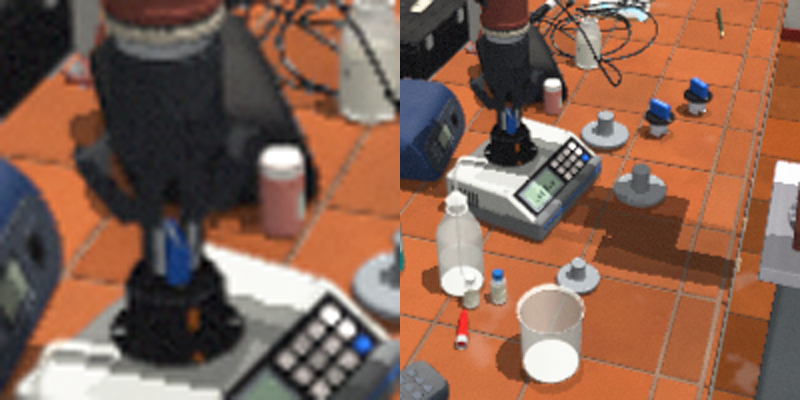

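The carrier sits home in the turret, crop (180,290), with its grip end-on to the camera. The cap is knob up on the worktop at (578,275), and the surrounding glassware has not moved. Torque is 0.48 N m, well above the 0.07–0.12 N m spring, so it is against the stop.

```bash
python3 -c "
from workcell import sign_off
print(sign_off())"
```

```text
the job is handed in; nothing more can be done
None
```

The job is handed in at about 21 s: the dust cap stands knob up on the worktop, and the carrier is held down home and turned clockwise to the stop, still gripped.

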